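# Clear the paint-case lid and hold it at its balance point

## Robot

A 6-joint arm with a two-finger parallel gripper is mounted at the origin on the work surface; the furniture and walls round the work are solid. World frame = base frame: x ahead of the robot, y to its left, z up, the work surface at z = 0. Lengths are in m, angles in degrees, forces in N, time in s.
With the tool pointing down it reaches from about 0.4 to 0.825 m from the base axis. Payload 7 kg.
Tool frame: the origin (TCP) lies midway between the tips of the shut fingers; the grasp point (between the pads) lies 19 mm behind it (ctrl.grasp_offset is the distance from the TCP to the grasp point, in m); z points along the fingers, x is the direction in which the jaws open and shut, and the axes are right-handed (so a half turn about z gives the same grasp; the last joint's range is limited). The gripper opens to 88 mm and grips with 3 to 60 N. Pads are 19 mm wide; open, the fingers measure 130 mm over their backs; the gripper's body (78 mm by 193 mm) begins 47 mm behind the grasp point.
Start: joints at [-58.665, 20.546, 0.682, 0, -70.136, -16.507], TCP at [0.173, -0.653, 0.227] pointing down, gripper open.
Joint ranges: [-176.03, 176.03], [-82.01, 121.73], [-58.28, 71.71], [-173.87, 95.51], [-174.79, -0.11], [-173.66, 173.66]. Speed limits (degrees/s): [136.94, 136.94, 172.46, 180, 180, 180].

## Interface

Orientations are given as [roll, pitch, yaw] about the fixed x, y, z axes, in that order (R = Rz(yaw) Ry(pitch) Rx(roll)).
In Python, from plant import sensors, snapshot, order, ctrl gives the robot as it stands.
- The arm moves only by the tool send_rows, never from a script. Its argument "commands" is a list of rows, each a list of 3 entries, a list of its own where there are three numbers: the closure, from 0 (fully open) to 1 (shut), then the shift along the world's x, y, z in units of 0.25 m (1.0 is 0.25 m), then the turn, a rotation vector about the world's x, y, z in units of 360 degrees (1.0 is 360 degrees). In form: [[hand, [x, y, z], [ax, ay, az]], ...]. A call has 1 to 12 rows; each row shifts and turns the pose as measured when the row begins; what a row does not reach is not made up. A row lasts 1/10 s, in which the tool goes at most 50 mm and 8.59 degrees, less where a joint would pass 70% of its speed; a pose out of reach is approached as far as the arm can. A call with a number of a shift or a turn outside -1 to 1 is refused whole. A call with a gripper value outside its range is refused whole. The fingers move at their own pace and stop on an object; the grip force is fixed at half the most. Time passes only in rows, so rows that do not move let the fingers close. It gives the time, the measured TCP pose, the force and the opening at its end, in the units of the state.
- sensors.get_obs(): the state, without advancing time (a new reading comes with each control period).
- snapshot(name): name is "scene" or "side" or "wrist"; returns a dict with "color" (400x640x3 uint8, blue, green, red), "z_map" (400x640 float32, m along the optical axis (not along the pixel's ray), 0 where there is no reading), "mtx" (3x3 intrinsics, pixels), "xyz" and "attitude" of the camera in the world. Camera axes: x right, y down, z forward; pixel columns grow to the right and rows downward; lengths in m; the calibration is good to about 2 mm. A picture is of the moment at which its call begins.
- order.close_job(): hands the job in, once; it reports no verdict.
The state is a dict: "clock": time; "joint_pos": joint angles; "qvel": joint speeds; "tau": joint torques, N m; "tool_pos": TCP position; "orientation": TCP orientation; "force": force on the tool from outside, world axes, zero at the start; "moment": the same for the moment, N m; "opening": finger opening in m.
Only numpy, scipy, OpenCV 4.12 (cv2) and the standard library are available. Lean on these libraries where they do the work, as an engineer would, in place of code of your own. Each camera call takes 0.05 s, during which the arm holds its last target.

## Task

I want to fit a stay to the lid of the paint case. With the scraper block, not with the fingers, wipe all four dried gesso chips off the closed lid into the enamel tray beside it, then stand the scraper upright on the desk again. After that take hold of the lid, swing it up to its balance point, straight up over the hinge, without letting it go over backwards, and finish while still holding it there, still; leave the small carton where it is.

Things in the scene. Friction and masses are not known exactly. Their poses are not given: they have to be found in the camera images.
- case: Shallow wooden paint case, 150 deep (x) x 168 wide (y) x 58 mm high, fixed to the desk, turned up to 0.25 rad. Origin: centre of its underside. Its x axis points from the front (knob side) to the hinge at the far side; its y axis points away from the tray. The closed lid is a flat plywood board 152 (x) x 200 (y) x 10 mm centred over the case, its top face 70 mm above the desk.
- lid (a joint): Lid angle, rad: 0 closed and level, grows as the knob side is lifted up and over towards the hinge. The hinge is nearly free of friction, with no stay and no catch, and stops at 2.3. Balance point 1.571: the board stands straight up with its weight (0.4 kg) exactly over the hinge pin; let go below that it falls shut, above that it falls over backwards.
- hinge (a point): Middle of the hinge pin, which runs along the case's y axis at the far top edge, 65 mm above the desk. Its axes are those of the case.
- lid_knob (a point): Centre of the lid's knob: a dark wooden barrel, 24 mm across, lying along the case's y axis, 26 mm long with flat ends, on a brass stem 10 mm thick in the middle of the lid's free edge. 200 mm from the hinge pin and 40 mm out from the board's edge, in the board's mid-plane: 65 mm above the desk when closed. Pinched from above by its flat ends (closing along the case's y axis) it can turn between the fingers as the lid swings.
- lid_middle (a point): Centre of the lid's upper face (outer face of the board) where the chips lie; moves with the lid.
- tray: White enamel tray with a dark rim, 334 (its x) x 221 (its y) x 39 mm high, fixed, close against the case's -y side; its axes are parallel to the case's. Origin: centre of its underside. The lid's -y edge overhangs its rim by about 15 mm, so that what is pushed off that edge drops in.
- scraper_middle (a point): Centre (half-way up) of the loose scraper: upright wooden block with a flat steel foot, 110 long (its x) x 28 thick (its y) x 70 mm high, 0.16 kg, standing on the desk on the far side of the case from the tray. Its long faces push. The centre is 35 mm above whatever the scraper stands on; gripped across its thickness in the upper half, the fingertips pass over the chips.
- chip0_middle (a point): Centre of a loose chip of dried off-white gesso, about 24 x 18 mm and 9 mm high, 12 g, lying at first on the closed lid within 42 mm of the lid's middle along the case's x and from 62 mm towards the tray to 28 mm away from it along y.
- chip1_middle (a point): Centre of a loose chip of dried off-white gesso, about 20 x 22 mm and 9 mm high, 12 g, lying at first on the closed lid within 42 mm of the lid's middle along the case's x and from 62 mm towards the tray to 28 mm away from it along y.
- chip2_middle (a point): Centre of a loose chip of dried off-white gesso, about 26 x 16 mm and 9 mm high, 12 g, lying at first on the closed lid within 42 mm of the lid's middle along the case's x and from 62 mm towards the tray to 28 mm away from it along y.
- chip3_middle (a point): Centre of a loose chip of dried off-white gesso, about 18 x 20 mm and 9 mm high, 12 g, lying at first on the closed lid within 42 mm of the lid's middle along the case's x and from 62 mm towards the tray to 28 mm away from it along y.
- carton: Bystander: small black and white carton, 33 x 75 x 48 mm, loose, near the scraper. Origin: centre of its underside. Leave alone.

How it is judged (in metres and radians):
On the way, in this order (a step that is already met when the one before it is completed fails the run):
1. the scraper is picked up, with the lid closed (height (world z) of scraper_middle above 0.07 m and value of joint lid below 0.1 rad), for 0.1 s.
2. all four chips are in the tray, with the lid still closed (x of chip0_middle in the frame of tray between -0.16 and 0.16 m and y of chip0_middle in the frame of tray between -0.105 and 0.105 m and height (world z) of each of chip0_middle, chip1_middle, chip2_middle, chip3_middle below 0.05 m and x of chip1_middle in the frame of tray between -0.16 and 0.16 m and y of chip1_middle in the frame of tray between -0.105 and 0.105 m and x of chip2_middle in the frame of tray between -0.16 and 0.16 m and y of chip2_middle in the frame of tray between -0.105 and 0.105 m and x of chip3_middle in the frame of tray between -0.16 and 0.16 m and y of chip3_middle in the frame of tray between -0.105 and 0.105 m and value of joint lid below 0.1 rad), for 0.2 s.
3. the scraper stands upright on the desk, released (height (world z) of scraper_middle below 0.0385 m and angle between scraper_middle's own z axis and vertical below 0.2 rad and contact force between the fingers and scraper below 0.05 N and value of joint lid below 0.1 rad), for 0.2 s.
4. the lid is held still at its balance point (value of joint lid between 1.481 and 1.661 rad and velocity of joint lid between -0.15 and 0.15 rad/s and contact force between the fingers and lid above 0.5 N and contact force between scraper and lid below 0.05 N), for 0.3 s.
At the end, for the whole second after the job is handed in: Lid within 0.09 rad (5 degrees) of its balance point (1.571) and slower than 0.15 rad/s, fingers on it (over 0.5 N), not propped by the scraper; all chips within the tray's outline, below 50 mm; scraper standing on the desk within 0.2 rad of upright, let go (all of step 4 and x of chip0_middle in the frame of tray between -0.16 and 0.16 m and y of chip0_middle in the frame of tray between -0.105 and 0.105 m and height (world z) of each of chip0_middle, chip1_middle, chip2_middle, chip3_middle below 0.05 m and x of chip1_middle in the frame of tray between -0.16 and 0.16 m and y of chip1_middle in the frame of tray between -0.105 and 0.105 m and x of chip2_middle in the frame of tray between -0.16 and 0.16 m and y of chip2_middle in the frame of tray between -0.105 and 0.105 m and x of chip3_middle in the frame of tray between -0.16 and 0.16 m and y of chip3_middle in the frame of tray between -0.105 and 0.105 m and height (world z) of scraper_middle below 0.0385 m and angle between scraper_middle's own z axis and vertical below 0.2 rad and contact force between the fingers and scraper below 0.05 N); the arm keeps its last pose, push and grip.
It fails at once if the lid goes over backwards (past 1.95 rad) (value of joint lid above 1.95 rad).
It fails at once if the lid is opened with chips still on it (value of joint lid above 0.25 rad and height (world z) of any of chip0_middle, chip1_middle, chip2_middle, chip3_middle above 0.06 m).
It fails at once if a chip is pushed with the fingers (contact force between the fingers and chip0 above 0.5 N or contact force between the fingers and chip1 above 0.5 N or contact force between the fingers and chip2 above 0.5 N or contact force between the fingers and chip3 above 0.5 N).
It fails at once if the carton is moved by more than 40 mm (distance of carton from where it was at the start of the episode above 0.04 m).
It also fails if it takes over 72 s, if anything falls off the work surface, if the arm or the gripper's body presses on something with over 40 N, if the wrist force passes 120 N, or if a joint passes its speed limit or range.

## Working session

There is one attempt and no reset: what is moved stays moved. The work goes in short steps, Python scripts to look and compute and a tool call to move; the robot and the scene stay as the last step left them, time stands still between calls to the robot, and variables do not carry over. Pictures are saved under pics/ and viewed, and the job is handed in when it is done.

Besides the shell and the picture viewer there is one more tool, called by a JSON object that holds its "op" and its "data". send_rows: Moves the arm, as the interface text tells. Its arguments: {"type":"object","properties":{"commands":{"type":"array","items":{"type":"array"}}},"required":["commands"]}

```bash
ls; mkdir -p pics; python3 - <<'E'
from plant import sensors, snapshot, order, ctrl
import cv2,numpy as np
print(sensors.get_obs()); print(ctrl.grasp_offset)
for n in ["scene","side","wrist"]:
    s=snapshot(n); cv2.imwrite(f"pics/{n}0.png",s["color"]); print(n,s["xyz"],s["attitude"],s["mtx"])
    np.savez(f"/tmp/{n}0.npz",**s)
E
```

```text
pics
{'clock': 0.0, 'joint_pos': array([-5.86635608e+01,  2.05926315e+01,  6.33722650e-01, -2.12423597e-02,
       -7.01369304e+01, -1.65061292e+01]), 'qvel': array([-0.05613888,  0.04117454, -0.06999358, -0.07291123,  0.06443495,
        0.03325133]), 'tau': array([-6.95468661e-04, -5.82728970e+01,  2.93055063e+01,  6.99737549e+00,
        6.85686129e-03, -1.92866296e-04]), 'tool_pos': array([ 0.17261206, -0.65203903,  0.22560528]), 'orientation': array([-1.79991914e+02, -9.75636267e-02,  1.04823069e+02]), 'force': array([0.10465077, 0.41077503, 0.26429882]), 'moment': array([-0.01042423,  0.00538038, -0.01102577]), 'opening': 0.08804179663351268}
0.0188
scene [-0.04814425  0.84495754  0.57056921] [-117.18986448    0.89483785 -140.55999268] [[421.38931349   0.         318.03378811]
 [  0.         421.38931349 194.9887643 ]
 [  0.           0.           1.        ]]
side [ 0.58230749 -0.67202686  0.36052857] [-109.89967533    1.14487071    1.81960051] [[393.54623478   0.         325.21335445]
 [  0.         393.54623478 201.01874622]
 [  0.           0.           1.        ]]
wrist [ 0.09849309 -0.67181307  0.3825961 ] [ 1.63281818e+02 -1.09187272e-01  1.04756060e+02] [[291.08713988   0.         324.42335994]
 [  0.         291.08713988 198.94169108]
 [  0.           0.           1.        ]]
```

View pics/scene0.png

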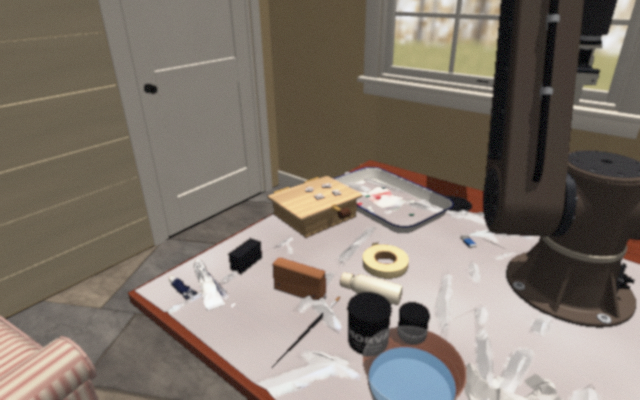

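View pics/side0.png

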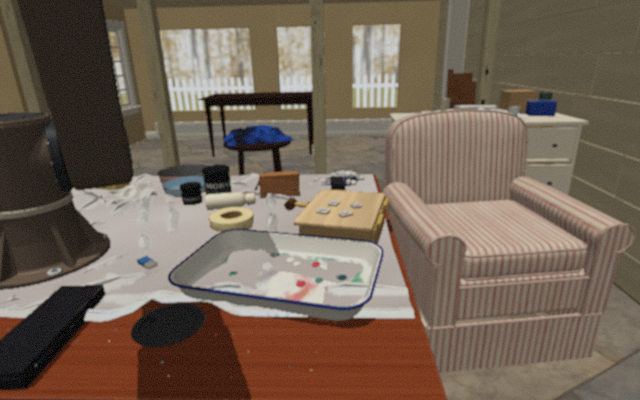

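The scene view shows the case at about (315,203), the scraper (brown) at (299,278), the carton at (245,255) and the tray at (400,195). In the side view the case is at (343,215) and the tray at (280,270).

```bash
cat > h.py <<'E'
import numpy as np,cv2
from scipy.spatial.transform import Rotation as R
def rot(a): return R.from_euler('xyz',a,degrees=True).as_matrix()
def cloud(s):
    z=s["z_map"];K=s["mtx"];v,u=np.mgrid[:z.shape[0],:z.shape[1]]
    p=np.stack([(u-K[0,2])/K[0,0]*z,(v-K[1,2])/K[1,1]*z,z],-1)
    return p@rot(s["attitude"]).T+np.array(s["xyz"])
def proj(s,P):
    q=(np.atleast_2d(P)-s["xyz"])@rot(s["attitude"]); return q[:,:2]/q[:,2:]*np.array([s["mtx"][0,0],s["mtx"][1,1]])+s["mtx"][:2,2]
def pixz(s,u,v,z):
    K=s["mtx"];d=rot(s["attitude"])@np.array([(u-K[0,2])/K[0,0],(v-K[1,2])/K[1,1],1]);o=np.array(s["xyz"])
    return o+d*(z-o[2])/d[2]
E
python3 - <<'E'
from h import *
a=dict(np.load('/tmp/scene0.npz'));b=dict(np.load('/tmp/side0.npz'))
c=a["color"][160:320,180:460];cv2.imwrite('pics/c1.png',cv2.resize(c,None,fx=2.85,fy=2.85,interpolation=cv2.INTER_CUBIC))
c=b["color"][160:320,160:420];cv2.imwrite('pics/c2.png',cv2.resize(c,None,fx=3,fy=3,interpolation=cv2.INTER_CUBIC))
for s in (a,b):
    p=cloud(s);ok=s["z_map"]>0
    m=ok&(abs(p[...,2]-.07)<.006)&(p[...,0]>.4)&(p[...,0]<1)&(abs(p[...,1])<.5)
    q=p[m][:,:2]; n=m.astype(np.uint8); k,l,st,ce=cv2.connectedComponentsWithStats(n)
    for i in range(1,k):
        if st[i,4]>60:
            x=p[l==i]; r=cv2.minAreaRect(x[:,:2].astype(np.float32)*1000); print(st[i],r,np.median(x[:,2]))
E
```

```text
[ 268  176   95   44 2242] ((566.75732421875, 102.96271514892578), (203.54344177246094, 214.3070068359375), 77.49201202392578) 0.07012643576202826
[272 257  38  17 329] ((431.7456970214844, 360.2626037597656), (69.8979721069336, 30.467283248901367), 11.201787948608398) 0.0698436712538727
[272 171  28   7 120] ((433.8624267578125, 358.10125732421875), (73.90533447265625, 30.211414337158203), 16.187572479248047) 0.06912568957730511
[ 284  190  101   42 2714] ((563.8469848632812, 102.53289794921875), (200.9452362060547, 203.5780029296875), 76.73462677001953) 0.0702423254528314
```

View pics/c1.png

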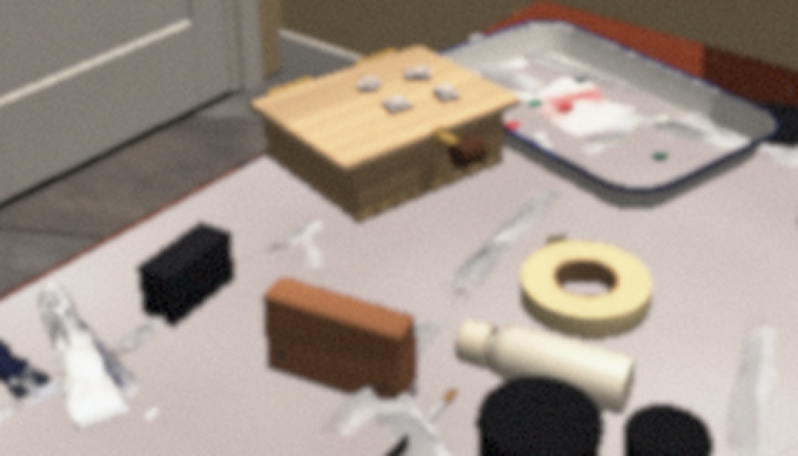

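View pics/c2.png

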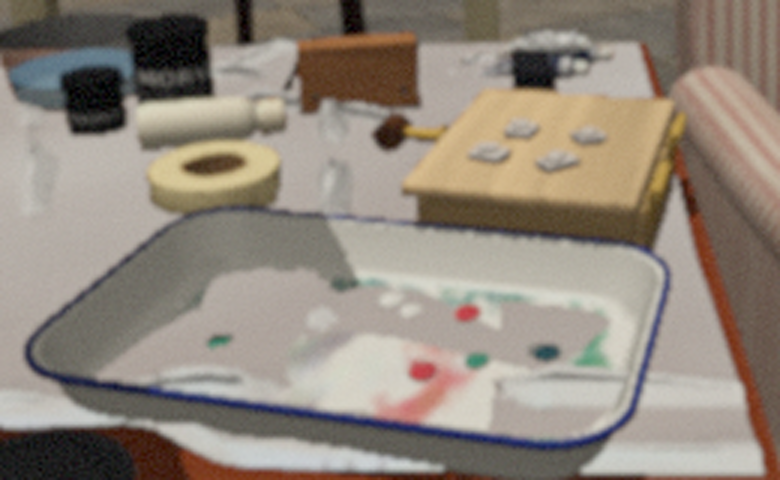

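```bash
python3 - <<'E'
from h import *
a=dict(np.load('/tmp/scene0.npz'));b=dict(np.load('/tmp/side0.npz'))
A=lambda u,v,z:pixz(a,180+u/2.85,160+v/2.85,z)[:2].round(4)
B=lambda u,v,z:pixz(b,160+u/3,160+v/3,z)[:2].round(4)
print("lidA",[A(*c,.07) for c in [(255,103),(345,167),(518,100),(418,47)]])
print("lidB",[B(*c,.07) for c in [(472,88),(405,192),(640,208),(675,98)]])
print("chipsA",[A(*c,.075) for c in [(370,84),(418,73),(398,104),(446,93)]])
print("chipsB",[B(*c,.075) for c in [(522,129),(590,135),(490,152),(558,160)]])
print("knob",A(468,150,.065),B(392,131,.065))
print("scrA top",[A(*c,.07) for c in [(265,295),(285,279),(412,317),(394,336)]])
print("scrB top",[B(*c,.07) for c in [(300,40),(417,36)]], "bot",[B(*c,.0) for c in [(303,109),(420,104)]])
print("scrA bot",[A(*c,.0) for c in [(270,365),(397,394)]])
print("carton top",[A(*c,.048) for c in [(141,267),(204,225),(232,235),(168,287)]],[A(*c,.0) for c in [(172,322),(232,272),(147,303)]])
E
```

```text
lidA [array([0.6727, 0.1795]), array([0.5315, 0.2153]), array([0.487 , 0.0285]), array([ 0.6306, -0.0065])]
lidB [array([0.5298, 0.2118]), array([0.4983, 0.0049]), array([ 0.6425, -0.0215]), array([0.6859, 0.1829])]
chipsA [array([0.6082, 0.0934]), array([0.5874, 0.048 ]), array([0.5621, 0.1087]), array([0.5413, 0.0651])]
chipsB [array([0.5704, 0.1037]), array([0.6174, 0.0907]), array([0.5496, 0.0598]), array([0.5945, 0.0446])]
knob [0.4736 0.1233] [0.4757 0.1288]
scrA top [array([0.459 , 0.3812]), array([0.4612, 0.359 ]), array([0.3633, 0.3373]), array([0.36  , 0.3605])]
scrB top [array([0.366 , 0.3559]), array([0.4717, 0.3651])] bot [array([0.3615, 0.3663]), array([0.4704, 0.3778])]
scrA bot [array([0.4668, 0.3746]), array([0.3744, 0.3413])]
carton top [array([0.5798, 0.3938]), array([0.5852, 0.325 ]), array([0.5572, 0.3211]), array([0.5443, 0.3981])] [array([0.5617, 0.3853]), array([0.5733, 0.3108]), array([0.5956, 0.3814])]
```

{"op": "send_rows", "data": {"commands": [[0, [0.13, 0.14, 0.05], [0, 0, 0]], [0, [0.13, 0.14, 0.05], [0, 0, 0]], [0, [0.13, 0.14, 0.05], [0, 0, 0]], [0, [0.13, 0.14, 0.05], [0, 0, 0]], [0, [0.13, 0.14, 0.05], [0, 0, 0]], [0, [0.13, 0.14, 0.05], [0, 0, 0]], [0, [0.13, 0.14, 0.05], [0, 0, 0]], [0, [0.13, 0.14, 0], [0, 0, 0]], [0, [0.13, 0.14, 0], [0, 0, 0]], [0, [0.13, 0.14, 0], [0, 0, 0]], [0, [0, 0.19, 0], [0, 0, 0]], [0, [0, 0.19, 0], [0, 0, 0]]]}}

```text
clock: 1.35
tool_pos: [0.5024, -0.1937, 0.3095]
orientation: [-179.8, -0.5, 104.3]
force: [1.0, 0.5, -0.1]
opening: 0.0876
```

{"op": "send_rows", "data": {"commands": [[0, [-0.04, 0.18, 0], [0, 0, 0]], [0, [-0.04, 0.18, 0], [0, 0, 0]], [0, [-0.04, 0.18, 0], [0, 0, 0]], [0, [-0.04, 0.18, 0], [0, 0, 0]], [0, [-0.04, 0.18, 0], [0, 0, 0]], [0, [-0.04, 0.18, 0], [0, 0, 0]], [0, [-0.04, 0.18, 0], [0, 0, 0]], [0, [-0.04, 0.18, 0], [0, 0, 0]], [0, [-0.04, 0.18, 0], [0, 0, 0]], [0, [0, 0, 0], [0, 0, 0]]]}}

```text
clock: 2.35
tool_pos: [0.4042, 0.231, 0.308]
orientation: [-179.8, -0.7, 104.5]
force: [0.0, 0.2, -0.1]
opening: 0.0876
```

```bash
python3 - <<'E'
from plant import sensors, snapshot
from h import *
o=sensors.get_obs();print(o["tool_pos"],o["orientation"])
for n in ["wrist"]:
    s=snapshot(n);np.savez(f"/tmp/{n}1.npz",**s); cv2.imwrite(f"pics/{n}1.png",cv2.resize(s["color"],(800,500)))
p=cloud(s);ok=s["z_map"]>0
m=ok&(abs(p[...,2]-.07)<.006)&(p[...,0]>.3)&(p[...,0]<1)&(abs(p[...,1])<.5)
k,l,st,ce=cv2.connectedComponentsWithStats(m.astype(np.uint8))
for i in range(1,k):
    if st[i,4]>200:
        x=p[l==i]; r=cv2.minAreaRect(x[:,:2].astype(np.float32)*1000); print(st[i],r,np.median(x[:,2]))
E
```

```text
[0.40417286 0.23098132 0.30803736] [-179.7671395    -0.68264829  104.54825524]
[ 392  161   28   74 1392] ((414.77838134765625, 356.88037109375), (108.16856384277344, 28.172163009643555), 12.079503059387207) 0.06820321879975116
[ 145  189  144   79 4339] ((526.6716918945312, 102.5592269897461), (121.68917846679688, 210.12742614746094), 11.529369354248047) 0.06824646751524654
[219 295  47  31 836] ((651.3939819335938, 161.66757202148438), (49.14891815185547, 77.6542739868164), 76.60578918457031) 0.06803738175052809
```

View pics/wrist1.png

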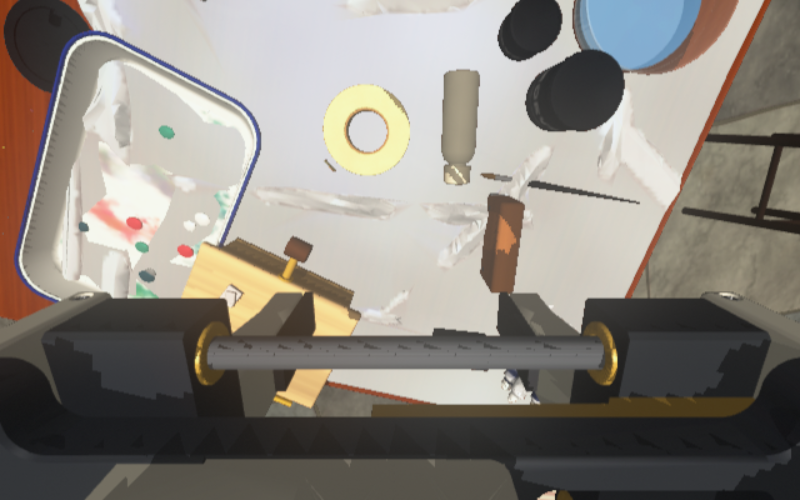

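```bash
python3 - <<'E'
from h import *
s=dict(np.load('/tmp/wrist1.npz'))
c=s["color"][170:330,120:310];cv2.imwrite('pics/w1c.png',cv2.resize(c,None,fx=4,fy=3.7,interpolation=cv2.INTER_CUBIC))
# joint lid fit using scene/side/wrist masks: fit rect yaw via fixed size
from scipy.optimize import minimize
P=[]
for n in ['scene0','side0','wrist1']:
    t=dict(np.load(f'/tmp/{n}.npz'));p=cloud(t);z0=.0682 if n[0]=='w' else .070
    m=(t["z_map"]>0)&(abs(p[...,2]-z0)<.003)&(abs(p[...,0]-.58)<.16)&(abs(p[...,1]-.1)<.14)
    q=p[m][:,:2]
    def f(v,q=q):
        th=v[2];d=(q-v[:2]); x=d@[np.cos(th),np.sin(th)];y=d@[-np.sin(th),np.cos(th)]
        return np.mean(np.minimum(np.maximum(abs(x)-.076,0),.02)+np.minimum(np.maximum(abs(y)-.1,0),.02))
    best=min((minimize(f,[.58,.102,a],method='Nelder-Mead',options=dict(xatol=1e-5,fatol=1e-9,maxiter=2000)) for a in (-.15,-.2,-.25)),key=lambda r:r.fun)
    print(n,len(q),best.x,np.degrees(best.x[2]),best.fun)
E
```

```text
scene0 2017 [ 0.58684618  0.09800618 -0.2311574 ] -13.244343612943073 0.0006082538558385641
side0 2511 [ 0.59284446  0.09593722 -0.22151933] -12.692122581031171 0.0006378786943830784
wrist1 4743 [ 0.5771704   0.10216825 -0.3250235 ] -18.622474890010253 0.0006615029983061276
```

View pics/w1c.png

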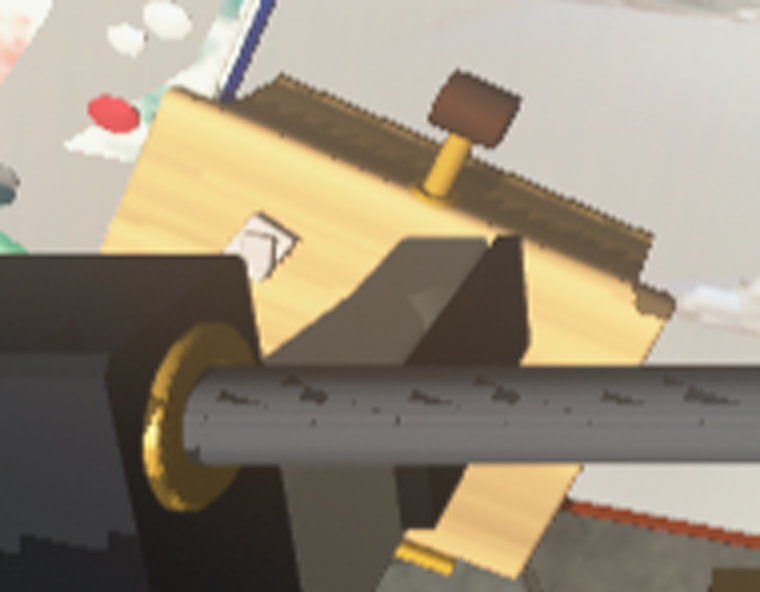

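```bash
python3 - <<'E'
from h import *
s=dict(np.load('/tmp/wrist1.npz'))
W=lambda u,v,z:pixz(s,120+u/4,170+v/3.7,z)[:2]
a=W(172,90,.07);b=W(672,303,.07);print(a,b,np.linalg.norm(b-a),np.degrees(np.arctan2(*(a-b)[[1,0]]))+90-0)
print("knob top mid",W(476,107,.07), W(476,110,.065))
p=cloud(s); 
for u,v in [(476,100),(476,110),(476,120),(460,100),(490,115)]:
    print(p[int(170+v/3.7),int(120+u/4)])
E
```

```text
[0.49225431 0.02356979] [0.53637487 0.21210615] 0.19363001554742043 -13.171121017514452
knob top mid [0.47275204 0.12740751] [0.475741   0.12656501]
[0.46898607 0.12751672 0.07278705]
[0.47127067 0.12836088 0.07445452]
[0.47537401 0.12923002 0.07506272]
[0.47018411 0.1222295  0.073283  ]
[0.4733152  0.13280078 0.07392719]
```

```bash
cat >> h.py <<'E'
def goal(xyz,yaw,n=1):
    from plant import sensors
    o=sensors.get_obs();Rc=rot(o["orientation"]);Rd=rot([180,0,yaw])
    rv=R.from_matrix(Rd@Rc.T).as_rotvec()/(2*np.pi); d=(np.array(xyz)-o["tool_pos"])
    print("t",o["clock"],"pos",o["tool_pos"].round(4),"ori",o["orientation"].round(2),"F",o["force"].round(1),"op",round(o["opening"],4))
    print("shift units",(d/.25/n).round(4),"mm",(d*1000).round(1),"turn",(rv/n).round(4))
E
python3 -c "
from h import *
goal([.414,.358,.12],102.1,4)"
```

```text
t 2.4 pos [0.4044 0.2293 0.3081] ori [-179.75   -0.65  104.54] F [ 0.  -0.3  0.6] op 0.0879
shift units [ 0.0096  0.1287 -0.1881] mm [   9.6  128.7 -188.1] turn [-0.0004 -0.0003 -0.0017]
```

{"op": "send_rows", "data": {"commands": [[0, [0.01, 0.13, -0.1], [-0.0004, -0.0003, -0.0017]], [0, [0.01, 0.13, -0.1], [-0.0004, -0.0003, -0.0017]], [0, [0.01, 0.13, -0.1], [-0.0004, -0.0003, -0.0017]], [0, [0.01, 0.13, -0.1], [-0.0004, -0.0003, -0.0017]], [0, [0, 0, -0.1], [0, 0, 0]], [0, [0, 0, -0.1], [0, 0, 0]], [0, [0, 0, -0.1], [0, 0, 0]], [0, [0, 0, 0], [0, 0, 0]]]}}

```text
clock: 3.2
tool_pos: [0.4171, 0.3578, 0.1279]
orientation: [179.8, 0.0, 101.7]
force: [-0.5, 0.0, -0.4]
opening: 0.0881
```

```bash
python3 - <<'E'
from plant import snapshot
from h import *
goal([.414,.358,.04],102.1,4)
s=snapshot("wrist");cv2.imwrite("pics/w2.png",s["color"])
E
```

```text
t 3.2 pos [0.4171 0.3578 0.1279] ori [1.7977e+02 2.0000e-02 1.0175e+02] F [-0.5  0.  -0.4] op 0.0881
shift units [-0.0031  0.0002 -0.0879] mm [ -3.1   0.2 -87.9] turn [-0.      0.0002  0.0002]
```

View pics/w2.png

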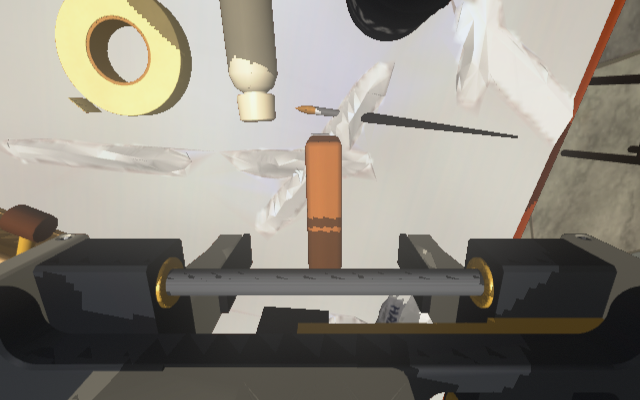

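The scraper lies centred between the open fingers (block at column 325, fingers at 250 and 400).

{"op": "send_rows", "data": {"commands": [[0, [-0.003, 0, -0.09], [0, 0, 0]], [0, [-0.003, 0, -0.09], [0, 0, 0]], [0, [-0.003, 0, -0.09], [0, 0, 0]], [0, [-0.003, 0, -0.08], [0, 0, 0]], [0, [0, 0, 0], [0, 0, 0]], [1, [0, 0, 0], [0, 0, 0]], [1, [0, 0, 0], [0, 0, 0]], [1, [0, 0, 0], [0, 0, 0]], [1, [0, 0, 0], [0, 0, 0]], [1, [0, 0, 0], [0, 0, 0]], [1, [0, 0, 0], [0, 0, 0]]]}}

```text
clock: 4.35
tool_pos: [0.4239, 0.3638, 0.057]
orientation: [178.6, -0.9, 101.7]
force: [-0.1, 0.1, -0.5]
opening: 0.0453
```

```bash
python3 - <<'E'
from h import *
goal([.414,.358,.04],102.1,1)
E
```

```text
t 4.35 pos [0.4239 0.3638 0.057 ] ori [178.6   -0.93 101.7 ] F [-0.1  0.1 -0.5] op 0.0453
shift units [-0.0396 -0.0231 -0.0682] mm [ -9.9  -5.8 -17. ] turn [-0.0033  0.0033  0.0011]
```

{"op": "send_rows", "data": {"commands": [[1, [0, 0, 0], [0, 0, 0]]]}}

```text
clock: 4.45
tool_pos: [0.4239, 0.3638, 0.0572]
orientation: [178.6, -0.9, 101.7]
force: [-0.6, -0.7, 0.5]
opening: 0.0369
```

```bash
python3 - <<'E'
from plant import snapshot
from h import *
goal([.414,.358,.04],102.1,1)
s=snapshot("scene");cv2.imwrite("pics/s2.png",cv2.resize(s["color"][200:360,180:420],None,fx=3,fy=3,interpolation=cv2.INTER_CUBIC))
s=snapshot("side");cv2.imwrite("pics/d2.png",cv2.resize(s["color"][100:260,200:420],None,fx=3,fy=3,interpolation=cv2.INTER_CUBIC))
E
```

```text
t 4.45 pos [0.4239 0.3638 0.0572] ori [178.59  -0.94 101.7 ] F [-0.6 -0.7  0.5] op 0.0369
shift units [-0.0396 -0.0233 -0.0689] mm [ -9.9  -5.8 -17.2] turn [-0.0034  0.0033  0.0011]
```

View pics/s2.png

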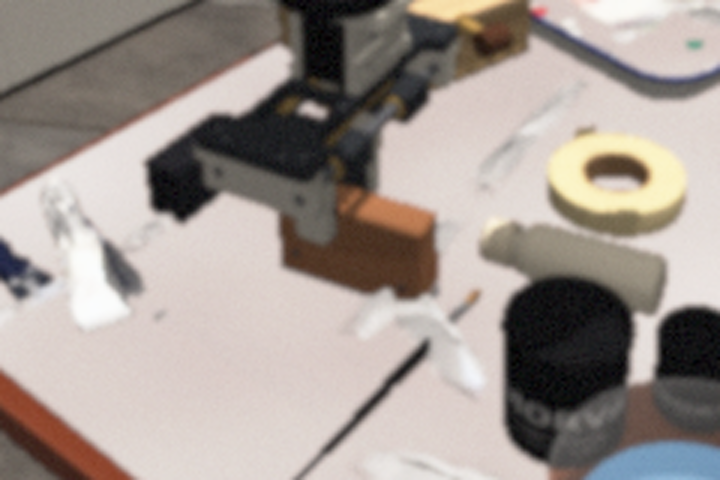

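View pics/d2.png

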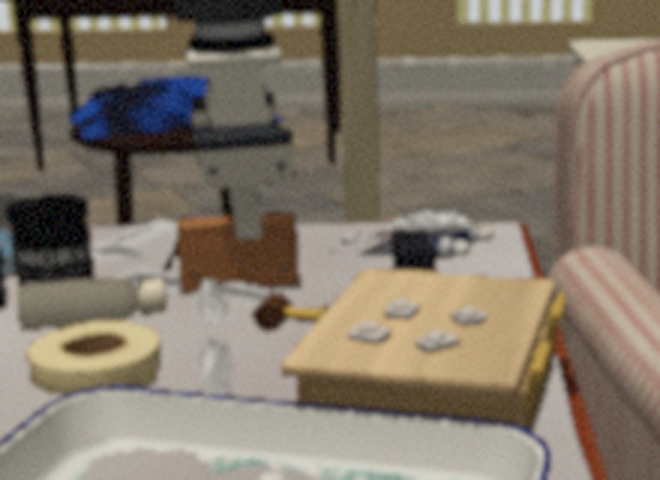

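```bash
python3 -c "
from plant import sensors
print(sensors.get_obs()['joint_pos'])"
```

```text
[  61.05103869   18.55741755  -27.84801581    0.69006978  -41.98614048
 -139.8685548 ]
```

{"op": "send_rows", "data": {"commands": [[0.3, [0, 0, 0], [0, 0, 0]], [0.3, [-0.02, -0.012, 0], [-0.0017, 0.0017, 0.0005]], [0.3, [-0.02, -0.012, 0], [-0.0017, 0.0017, 0.0005]]]}}

```text
clock: 4.85
tool_pos: [0.4132, 0.357, 0.0567]
orientation: [-179.8, 0.1, 102.1]
force: [-0.5, 0.2, 0.2]
opening: 0.0477
```

```bash
python3 - <<'E'
from plant import sensors
from h import *
goal([.414,.358,.04],102.1,1)
print(sensors.get_obs()['joint_pos'],sensors.get_obs()['tau'])
E
```

```text
t 4.85 pos [0.4132 0.357  0.0567] ori [-1.7983e+02  1.2000e-01  1.0206e+02] F [-0.5  0.2  0.2] op 0.0477
shift units [ 0.0034  0.0038 -0.0669] mm [  0.8   1.  -16.7] turn [ 0.0004 -0.0004  0.0001]
[ 6.13582341e+01  1.85654561e+01 -2.75552718e+01 -7.43066967e-02
 -4.40785124e+01 -1.39240057e+02] [ -0.21588283 -47.76300073  21.4394474    5.24838388   0.26169115
  -0.09914564]
```

Lateral is corrected freely; try going down in small steps.

{"op": "send_rows", "data": {"commands": [[0.3, [0, 0, -0.03], [0, 0, 0]], [0.3, [0, 0, -0.03], [0, 0, 0]]]}}

```text
clock: 5.05
tool_pos: [0.413, 0.3576, 0.0417]
orientation: [-179.9, 0.1, 102.1]
force: [0.2, 0.1, 0.5]
opening: 0.0597
```

```bash
python3 - <<'E'
from plant import sensors
from h import *
goal([.414,.358,.04],102.1,1)
print(sensors.get_obs()['joint_pos'],sensors.get_obs()['tau'])
E
```

```text
t 5.05 pos [0.413  0.3576 0.0417] ori [-1.7985e+02  6.0000e-02  1.0209e+02] F [0.2 0.1 0.5] op 0.0597
shift units [ 0.0039  0.0016 -0.0066] mm [ 1.   0.4 -1.7] turn [ 0.0003 -0.0004  0.    ]
[ 6.13880490e+01  1.97544069e+01 -2.83446805e+01 -1.05566528e-01
 -4.20473552e+01 -1.39216921e+02] [ 1.36364467e-02 -4.97606635e+01  2.11964124e+01  4.93123546e+00
 -4.72192392e-01  9.74598894e-03]
```

{"op": "send_rows", "data": {"commands": [[1, [0, 0, 0], [0, 0, 0]], [1, [0, 0, 0], [0, 0, 0]], [1, [0, 0, 0], [0, 0, 0]], [1, [0, 0, 0], [0, 0, 0]], [1, [0, 0, 0], [0, 0, 0]], [1, [0, 0, 0], [0, 0, 0]]]}}

```text
clock: 5.65
tool_pos: [0.4125, 0.3567, 0.0398]
orientation: [-179.7, 0.2, 102.1]
force: [0.2, 0.4, -1.4]
opening: 0.0278
```

```bash
python3 - <<'E'
from h import *
goal([.413,.3576,.20],102.1,8)
E
```

```text
t 5.65 pos [0.4125 0.3567 0.0398] ori [-179.74    0.19  102.08] F [ 0.2  0.4 -1.4] op 0.0278
shift units [0.0002 0.0004 0.0801] mm [  0.5   0.9 160.2] turn [ 0.0001 -0.0001  0.    ]
```

{"op": "send_rows", "data": {"commands": [[1, [0, 0, 0.06], [0, 0, 0]], [1, [0, 0, 0.1], [0, 0, 0]], [1, [0, 0, 0.1], [0, 0, 0]], [1, [0, 0, 0.1], [0, 0, 0]], [1, [0, 0, 0.1], [0, 0, 0]], [1, [0, 0, 0.06], [0, 0, 0]], [1, [0, 0, 0], [0, 0, 0]]]}}

```text
clock: 6.35
tool_pos: [0.4108, 0.3542, 0.1732]
orientation: [-179.5, 0.3, 102.0]
force: [-0.3, 0.0, -1.5]
opening: 0.0274
```

```bash
python3 - <<'E'
from plant import snapshot
from h import *
goal([.598,.158,.165],76.9,8)
s=snapshot("scene");cv2.imwrite("pics/s3.png",cv2.resize(s["color"][120:320,180:440],None,fx=3,fy=3,interpolation=cv2.INTER_CUBIC))
E
```

```text
t 6.35 pos [0.4108 0.3542 0.1732] ori [-179.54    0.33  102.01] F [-0.3  0.  -1.5] op 0.0274
shift units [ 0.0936 -0.0981 -0.0041] mm [ 187.2 -196.2   -8.2] turn [ 0.0001 -0.0002 -0.0087]
```

View pics/s3.png

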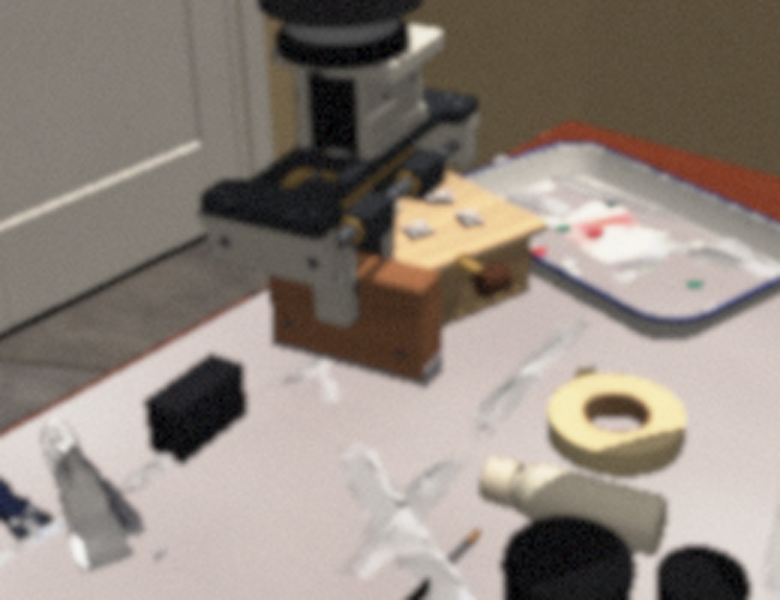

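The scraper (355,315) hangs upright in the gripper, and the carton (197,407) is undisturbed. Moving over the lid.

{"op": "send_rows", "data": {"commands": [[1, [0.095, -0.095, 0], [0, 0, -0.0088]], [1, [0.095, -0.095, 0], [0, 0, -0.0088]], [1, [0.095, -0.095, 0], [0, 0, -0.0088]], [1, [0.095, -0.095, 0], [0, 0, -0.0088]], [1, [0.095, -0.095, 0], [0, 0, -0.0088]], [1, [0.095, -0.095, 0], [0, 0, -0.0088]], [1, [0.095, -0.095, 0], [0, 0, -0.0088]], [1, [0.08, -0.09, 0], [0, 0, -0.0088]], [1, [0, 0, 0], [0, 0, 0]]]}}

```text
clock: 7.3
tool_pos: [0.5966, 0.1548, 0.1571]
orientation: [-178.6, 1.0, 75.7]
force: [0.1, -0.2, -1.6]
opening: 0.0279
```

```bash
python3 - <<'E'
from plant import snapshot
from h import *
goal([.598,.158,.115],76.9,3)
s=snapshot("scene");cv2.imwrite("pics/s4.png",cv2.resize(s["color"][120:260,240:440],None,fx=4,fy=4,interpolation=cv2.INTER_CUBIC))
s=snapshot("side");cv2.imwrite("pics/d4.png",cv2.resize(s["color"][120:260,260:430],None,fx=4,fy=4,interpolation=cv2.INTER_CUBIC))
E
```

```text
t 7.3 pos [0.5966 0.1548 0.1571] ori [-178.63    0.96   75.74] F [ 0.1 -0.2 -1.6] op 0.0279
shift units [ 0.0019  0.0042 -0.0561] mm [  1.4   3.2 -42.1] turn [ 0.0006 -0.0014  0.0011]
```

View pics/s4.png

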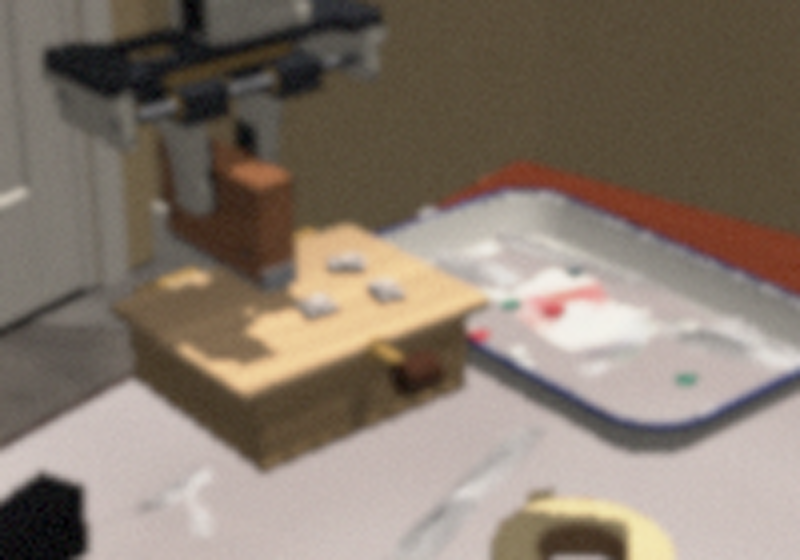

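View pics/d4.png

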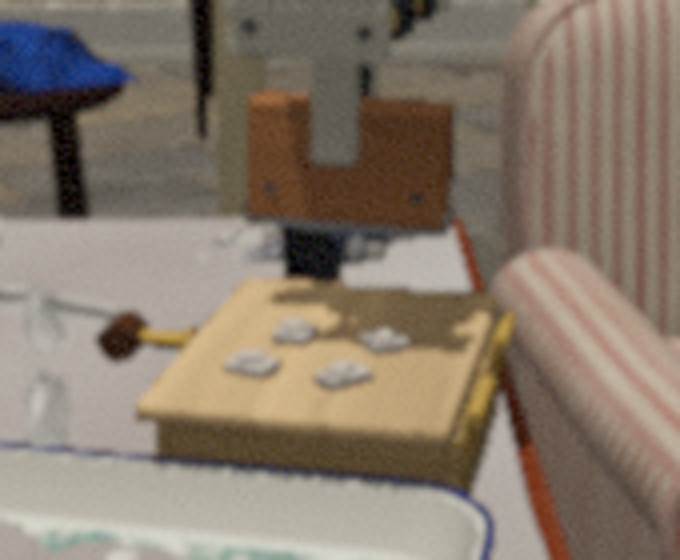

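{"op": "send_rows", "data": {"commands": [[1, [0.002, 0.006, -0.05], [0.0006, -0.0014, 0.001]], [1, [0.002, 0.006, -0.05], [0.0006, -0.0014, 0.001]], [1, [0.002, 0.003, -0.05], [0.0006, -0.0014, 0.001]], [1, [0, 0, 0], [0, 0, 0]]]}}

```text
clock: 7.8
tool_pos: [0.5932, 0.1625, 0.1158]
orientation: [-179.8, 0.0, 77.3]
force: [-0.2, -1.2, -1.6]
opening: 0.0278
```

```bash
python3 - <<'E'
from plant import snapshot
from h import *
goal([.560,-.0024,.112],76.9,8)
s=snapshot("scene");cv2.imwrite("pics/s5.png",cv2.resize(s["color"][120:260,240:440],None,fx=4,fy=4,interpolation=cv2.INTER_CUBIC))
E
```

```text
t 7.8 pos [0.5932 0.1625 0.1158] ori [-1.7978e+02  1.0000e-02  7.7290e+01] F [-0.2 -1.2 -1.6] op 0.0278
shift units [-0.0166 -0.0824 -0.0019] mm [ -33.2 -164.9   -3.8] turn [-0.     -0.0001 -0.0001]
```

View pics/s5.png

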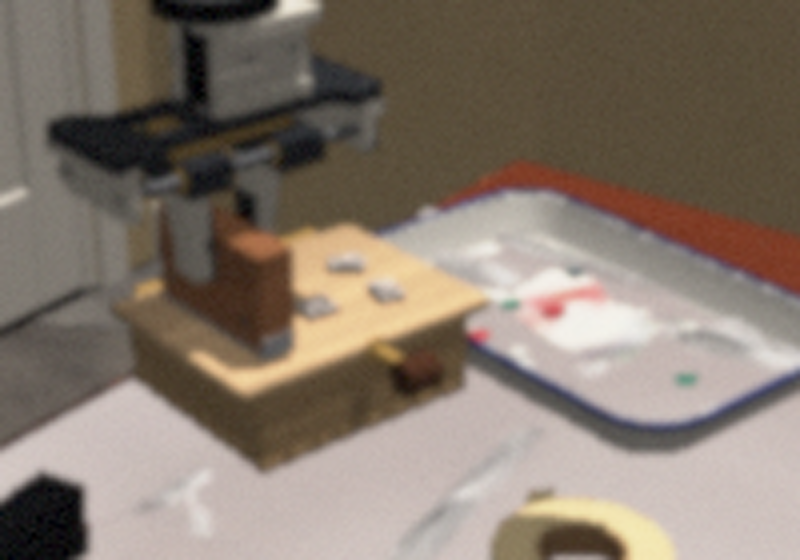

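{"op": "send_rows", "data": {"commands": [[1, [0, 0, -0.012], [0, 0, 0]], [1, [0, 0, -0.004], [0, 0, 0]]]}}

```text
clock: 8.05
tool_pos: [0.5939, 0.1639, 0.1137]
orientation: [-179.9, -0.0, 77.4]
force: [-0.4, -0.1, -0.9]
opening: 0.0279
```

```bash
python3 - <<'E'
from h import *
goal([.560,-.0024,.112],76.9,8)
E
```

```text
t 8.05 pos [0.5939 0.1639 0.1137] ori [-1.7988e+02 -5.0000e-02  7.7400e+01] F [-0.4 -0.1 -0.9] op 0.0279
shift units [-0.0169 -0.0831 -0.0009] mm [ -33.9 -166.3   -1.7] turn [-0.     -0.     -0.0002]
```

{"op": "send_rows", "data": {"commands": [[1, [0, 0, -0.006], [0, 0, 0]], [1, [-0.012, -0.06, 0], [0, 0, 0]], [1, [-0.012, -0.06, 0], [0, 0, 0]], [1, [-0.012, -0.06, 0], [0, 0, 0]], [1, [-0.012, -0.06, 0], [0, 0, 0]]]}}

```text
clock: 8.55
tool_pos: [0.5818, 0.1016, 0.1133]
orientation: [-180.0, -0.1, 77.5]
force: [0.2, 0.3, -1.3]
opening: 0.0278
```

```bash
python3 - <<'E'
from plant import snapshot
from h import *
goal([.560,-.0024,.112],76.9,6)
s=snapshot("scene");cv2.imwrite("pics/s6.png",cv2.resize(s["color"][120:260,240:440],None,fx=4,fy=4,interpolation=cv2.INTER_CUBIC))
s=snapshot("side");cv2.imwrite("pics/d6.png",cv2.resize(s["color"][120:260,260:430],None,fx=4,fy=4,interpolation=cv2.INTER_CUBIC))
E
```

```text
t 8.55 pos [0.5818 0.1016 0.1133] ori [-1.7998e+02 -1.3000e-01  7.7530e+01] F [ 0.2  0.3 -1.3] op 0.0278
shift units [-0.0145 -0.0693 -0.0009] mm [ -21.8 -104.    -1.3] turn [-0.0001  0.     -0.0003]
```

View pics/s6.png

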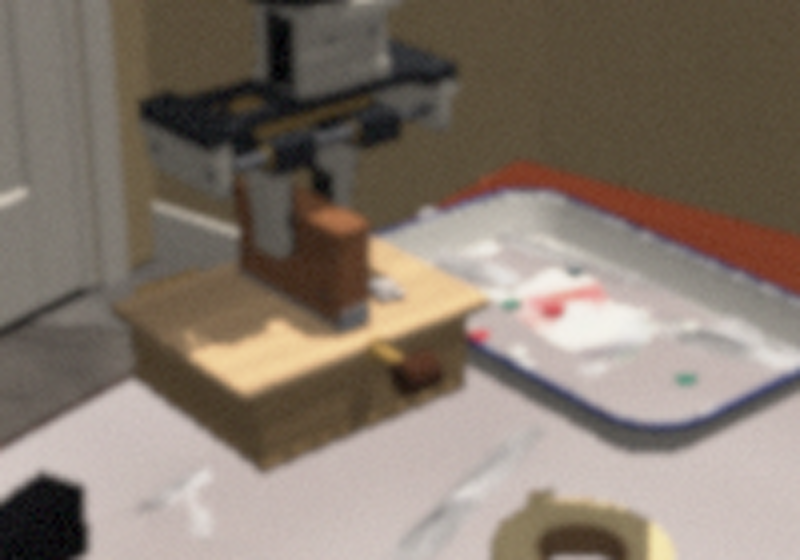

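View pics/d6.png

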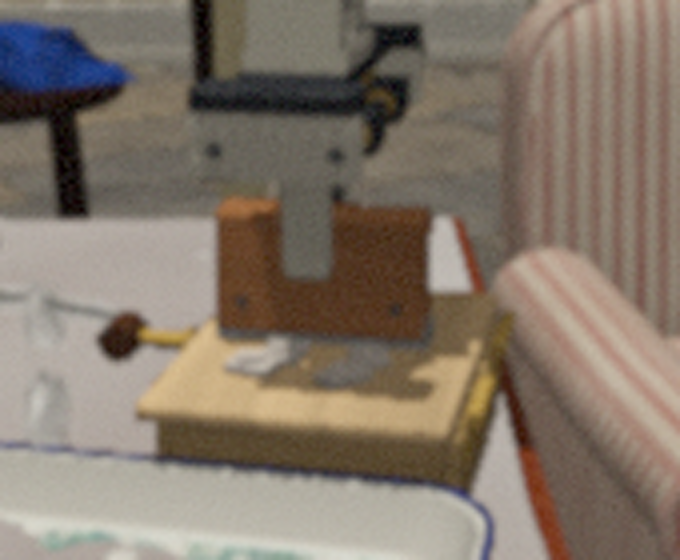

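Chips are bunched ahead of the scraper (in the side view, at (265,355) and (355,362)), and none were left behind. Continuing over the edge.

{"op": "send_rows", "data": {"commands": [[1, [-0.014, -0.06, -0.002], [0, 0, 0]], [1, [-0.014, -0.06, -0.002], [0, 0, 0]], [1, [-0.014, -0.06, 0], [0, 0, 0]], [1, [-0.014, -0.06, 0], [0, 0, 0]], [1, [-0.014, -0.06, 0], [0, 0, 0]], [1, [-0.014, -0.06, 0], [0, 0, 0]], [1, [-0.014, -0.06, 0], [0, 0, 0]]]}}

```text
clock: 9.35
tool_pos: [0.5551, -0.0129, 0.1129]
orientation: [180.0, -0.2, 77.4]
force: [0.3, -0.5, -0.7]
opening: 0.0278
```

```bash
python3 - <<'E'
from plant import snapshot
from h import *
goal([.560,-.0024,.112],76.9,1)
s=snapshot("scene");cv2.imwrite("pics/s7.png",cv2.resize(s["color"][120:260,240:440],None,fx=4,fy=4,interpolation=cv2.INTER_CUBIC))
s=snapshot("side");cv2.imwrite("pics/d7.png",cv2.resize(s["color"][140:310,190:430],None,fx=3.3,fy=3.3,interpolation=cv2.INTER_CUBIC))
E
```

```text
t 9.35 pos [ 0.5551 -0.0129  0.1129] ori [ 1.7998e+02 -1.6000e-01  7.7400e+01] F [ 0.3 -0.5 -0.7] op 0.0278
shift units [ 0.0195  0.0421 -0.0035] mm [ 4.9 10.5 -0.9] turn [-0.0004  0.0002 -0.0014]
```

View pics/s7.png

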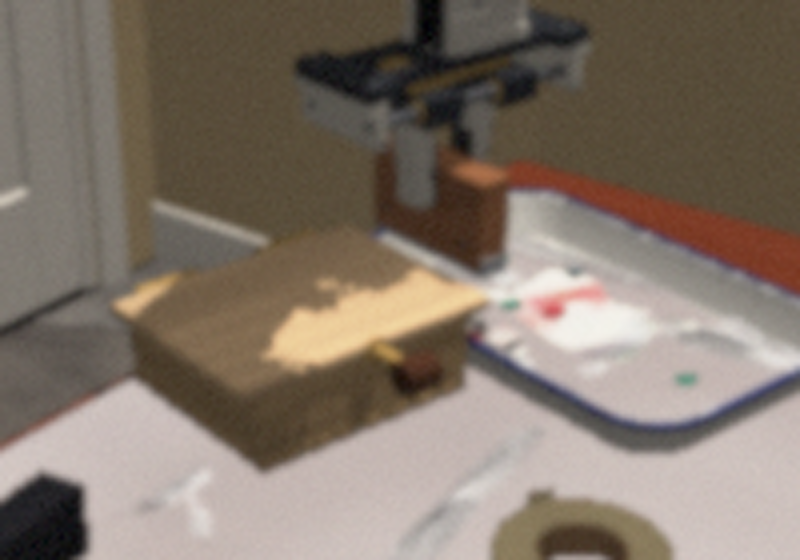

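View pics/d7.png

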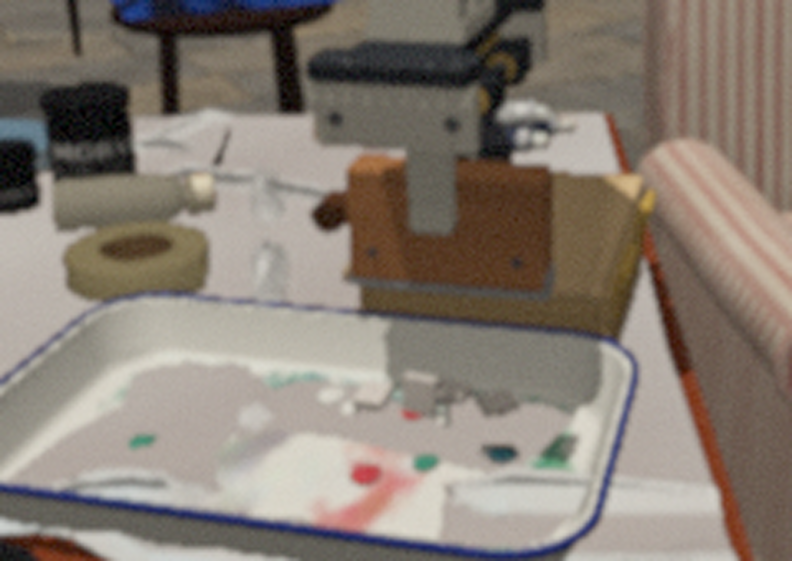

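Lid is clear; four chips lie in the tray around (375,395)–(495,400). Returning the scraper.

{"op": "send_rows", "data": {"commands": [[1, [0, 0, 0.12], [0, 0, 0]], [1, [0, 0, 0.12], [0, 0, 0]], [1, [-0.05, 0.13, 0], [0, 0, 0.0065]], [1, [-0.05, 0.13, 0], [0, 0, 0.0065]], [1, [-0.05, 0.13, 0], [0, 0, 0.0065]], [1, [-0.05, 0.13, 0], [0, 0, 0.0065]], [1, [-0.05, 0.13, 0], [0, 0, 0.0065]], [1, [-0.05, 0.13, 0], [0, 0, 0.0065]], [1, [-0.05, 0.13, 0], [0, 0, 0.0065]], [1, [-0.05, 0.13, 0], [0, 0, 0.0065]], [1, [-0.05, 0.13, 0], [0, 0, 0.0065]], [1, [-0.05, 0.13, 0], [0, 0, 0.0065]]]}}

```text
clock: 10.65
tool_pos: [0.4255, 0.3169, 0.1762]
orientation: [179.8, -0.3, 101.2]
force: [1.0, -0.2, -2.7]
opening: 0.0277
```

```bash
python3 - <<'E'
from h import *
goal([.412,.357,.17],102.1,1)
E
```

```text
t 10.65 pos [0.4255 0.3169 0.1762] ori [179.84  -0.26 101.17] F [ 1.  -0.2 -2.7] op 0.0277
shift units [-0.0538  0.1603 -0.0248] mm [-13.5  40.1  -6.2] turn [-0.0008  0.0003  0.0026]
```

{"op": "send_rows", "data": {"commands": [[1, [-0.027, 0.08, 0], [-0.0004, 0, 0.0013]], [1, [-0.027, 0.07, 0], [-0.0004, 0, 0.0013]], [1, [0, 0, -0.12], [0, 0, 0]], [1, [0, 0, -0.12], [0, 0, 0]], [1, [0, 0, -0.12], [0, 0, 0]], [1, [0, 0, -0.1], [0, 0, 0]], [1, [0, 0, 0], [0, 0, 0]]]}}

```text
clock: 11.35
tool_pos: [0.4104, 0.3622, 0.0594]
orientation: [179.6, -0.2, 102.7]
force: [-0.4, 0.2, -1.8]
opening: 0.0282
```

```bash
python3 - <<'E'
from h import *
goal([.412,.357,.041],102.1,1)
E
```

```text
t 11.35 pos [0.4104 0.3622 0.0594] ori [179.62  -0.23 102.71] F [-0.4  0.2 -1.8] op 0.0282
shift units [ 0.0062 -0.0207 -0.0736] mm [  1.6  -5.2 -18.4] turn [-0.0008  0.0009 -0.0017]
```

{"op": "send_rows", "data": {"commands": [[1, [0, -0.01, -0.03], [-0.0008, 0.0009, -0.001]], [1, [0, 0, -0.025], [0, 0, 0]], [1, [0, 0, -0.01], [0, 0, 0]], [1, [0, 0, 0], [0, 0, 0]]]}}

```text
clock: 11.75
tool_pos: [0.4121, 0.3611, 0.0451]
orientation: [179.9, -0.1, 102.4]
force: [0.0, -0.3, -2.0]
opening: 0.0282
```

```bash
python3 - <<'E'
from h import *
goal([.412,.357,.041],102.1,1)
E
```

```text
t 11.75 pos [0.4121 0.3611 0.0451] ori [ 1.7986e+02 -1.4000e-01  1.0236e+02] F [ 0.  -0.3 -2. ] op 0.0282
shift units [-0.0003 -0.0165 -0.0165] mm [-0.1 -4.1 -4.1] turn [-0.0005  0.0003 -0.0007]
```

{"op": "send_rows", "data": {"commands": [[1, [0, 0, -0.01], [0, 0, 0]], [1, [0, 0, -0.01], [0, 0, 0]], [1, [0, 0, -0.006], [0, 0, 0]]]}}

```text
clock: 12.05
tool_pos: [0.4129, 0.3622, 0.0401]
orientation: [179.7, -0.3, 102.4]
force: [0.8, -0.5, 0.3]
opening: 0.0278
```

```bash
python3 - <<'E'
from h import *
goal([.412,.357,.041],102.1,1)
E
```

```text
t 12.05 pos [0.4129 0.3622 0.0401] ori [179.71  -0.29 102.37] F [ 0.8 -0.5  0.3] op 0.0278
shift units [-0.0034 -0.0209  0.0037] mm [-0.9 -5.2  0.9] turn [-0.001   0.0006 -0.0008]
```

Standing on the desk (Fz went from −2 to +0.3). Releasing.

{"op": "send_rows", "data": {"commands": [[0, [0, 0, 0], [0, 0, 0]], [0, [0, 0, 0], [0, 0, 0]], [0, [0, 0, 0], [0, 0, 0]], [0, [0, 0, 0], [0, 0, 0]], [0, [0, 0, 0], [0, 0, 0]], [0, [0, 0, 0], [0, 0, 0]], [0, [0, 0, 0.05], [0, 0, 0]], [0, [0, 0, 0.1], [0, 0, 0]], [0, [0, 0, 0.14], [0, 0, 0]], [0, [0, 0, 0.14], [0, 0, 0]], [0, [0, 0, 0.1], [0, 0, 0]], [0, [0, 0, 0], [0, 0, 0]]]}}

```text
clock: 13.25
tool_pos: [0.4129, 0.3614, 0.1824]
orientation: [179.6, -0.3, 102.4]
force: [0.4, -0.5, -0.4]
opening: 0.0877
```

```bash
python3 - <<'E'
from plant import snapshot
from h import *
goal([.474,.127,.16],76.9,6)
s=snapshot("scene");cv2.imwrite("pics/s8.png",cv2.resize(s["color"][140:340,180:440],None,fx=3,fy=3,interpolation=cv2.INTER_CUBIC))
s=snapshot("side");cv2.imwrite("pics/d8.png",cv2.resize(s["color"][140:310,190:430],None,fx=3.3,fy=3.3,interpolation=cv2.INTER_CUBIC))
E
```

```text
t 13.25 pos [0.4129 0.3614 0.1824] ori [179.62  -0.27 102.43] F [ 0.4 -0.5 -0.4] op 0.0877
shift units [ 0.0407 -0.1563 -0.0149] mm [  61.1 -234.4  -22.4] turn [-0.0001  0.0002 -0.0118]
```

View pics/s8.png

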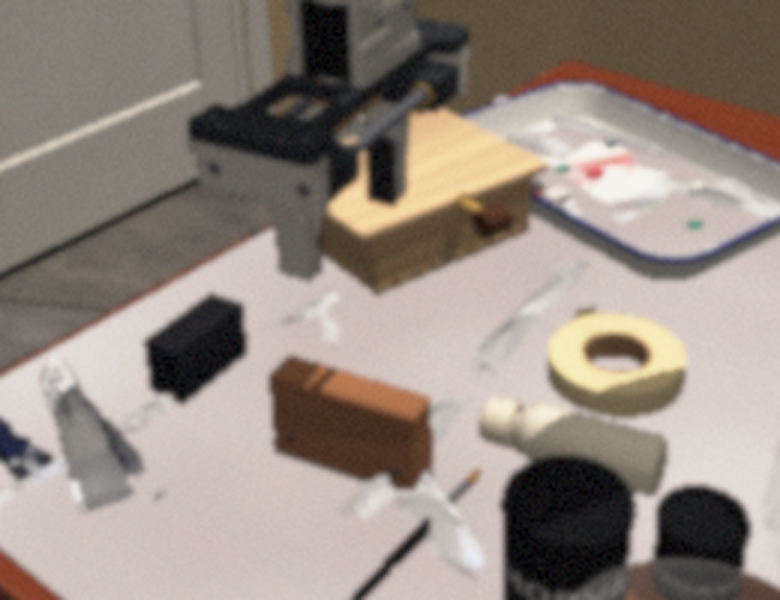

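View pics/d8.png

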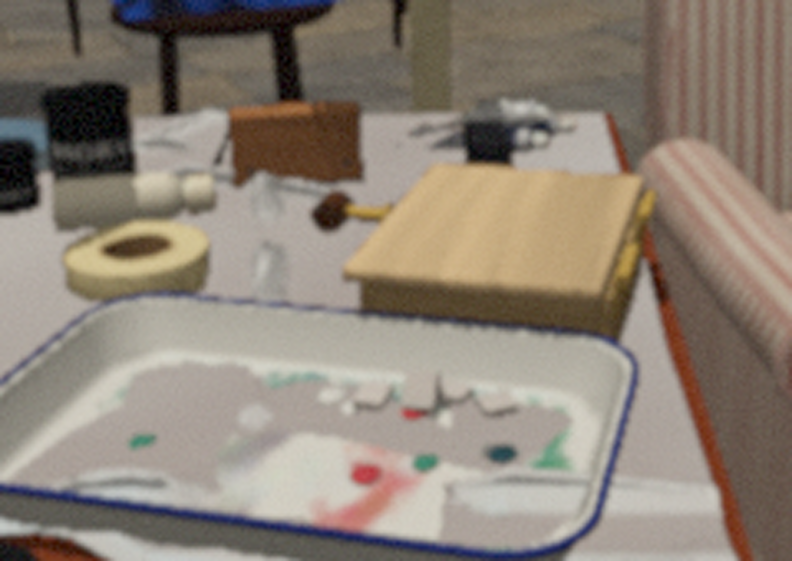

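Scraper stands upright at (350,420), the carton is unmoved, the lid is bare, and four chips are in the tray. Now the knob.

{"op": "send_rows", "data": {"commands": [[0, [0.041, -0.157, 0], [0, 0, -0.0118]], [0, [0.041, -0.157, 0], [0, 0, -0.0118]], [0, [0.041, -0.157, 0], [0, 0, -0.0118]], [0, [0.041, -0.157, 0], [0, 0, -0.0118]], [0, [0.041, -0.157, 0], [0, 0, -0.0118]], [0, [0.041, -0.157, 0], [0, 0, -0.0118]], [0, [0, 0, 0], [0, 0, 0]]]}}

```text
clock: 14.05
tool_pos: [0.4695, 0.1144, 0.1728]
orientation: [-179.7, 0.4, 76.0]
force: [1.1, 0.2, -0.4]
opening: 0.0875
```

```bash
python3 - <<'E'
from plant import snapshot
from h import *
goal([.474,.127,.12],76.9,3)
s=snapshot("wrist");np.savez('/tmp/wrist9.npz',**s);cv2.imwrite("pics/w9.png",s["color"])
E
```

```text
t 14.05 pos [0.4695 0.1144 0.1728] ori [-179.68    0.37   76.04] F [ 1.1  0.2 -0.4] op 0.0875
shift units [ 0.006   0.0167 -0.0704] mm [  4.5  12.6 -52.8] turn [ 0.0003 -0.0004  0.0008]
```

View pics/w9.png

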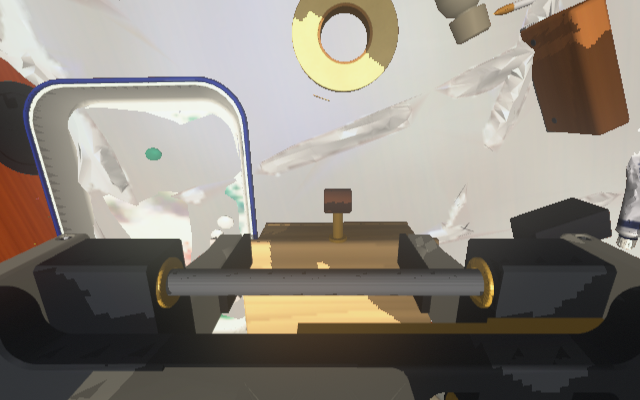

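```bash
python3 - <<'E'
from h import *
s=dict(np.load('/tmp/wrist9.npz'))
# wrist camera image: knob top upper/lower & ends
for z in(.065,.07,.077): print(z,pixz(s,338,200,z))
a=pixz(s,250,242,.07);b=pixz(s,390,240,.07)
p=cloud(s)
print(p[192:212:3,338]); print(s["xyz"],s["attitude"])
c=s["color"][180:250,240:440];cv2.imwrite('pics/w9c.png',cv2.resize(c,None,fx=4,fy=4,interpolation=cv2.INTER_CUBIC))
E
```

```text
0.065 [0.47551558 0.12628785 0.065     ]
0.07 [0.47401801 0.12644549 0.07      ]
0.077 [0.47192142 0.12666618 0.077     ]
[[0.46666833 0.12820262 0.06939339]
 [0.46828411 0.12765555 0.07363735]
 [0.47093332 0.1270131  0.07408847]
 [0.47335947 0.12639356 0.07529868]
 [0.47636155 0.12571109 0.07464515]
 [0.47968903 0.12498722 0.07308791]
 [0.48250869 0.12431801 0.07319511]]
[0.39611494 0.13464559 0.33009861] [163.59764621   0.38158651  75.97505737]
```

View pics/w9c.png

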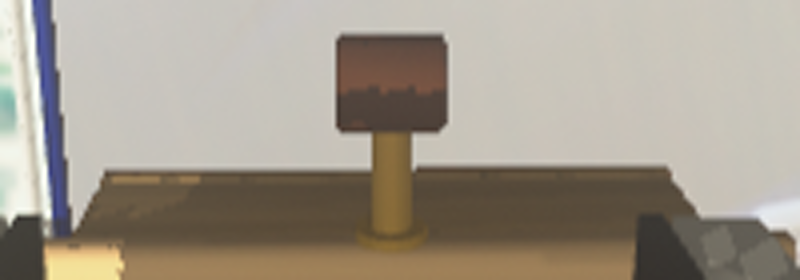

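{"op": "send_rows", "data": {"commands": [[0, [0.01, 0.022, -0.07], [0.0003, -0.0004, 0.0006]], [0, [0.006, 0.015, -0.07], [0.0003, -0.0004, 0.0005]], [0, [0.004, 0.01, -0.07], [0.0003, -0.0004, 0.0003]], [0, [0, 0, 0], [0, 0, 0]]]}}

```text
clock: 14.5
tool_pos: [0.4733, 0.1288, 0.1171]
orientation: [-179.9, 0.0, 76.8]
force: [0.4, -0.3, 0.3]
opening: 0.0878
```

```bash
python3 - <<'E'
from h import *
goal([.475,.1263,.046],76.5,3)
E
```

```text
t 14.5 pos [0.4733 0.1288 0.1171] ori [-1.7993e+02  1.0000e-02  7.6790e+01] F [ 0.4 -0.3  0.3] op 0.0878
shift units [ 0.0023 -0.0033 -0.0948] mm [  1.7  -2.5 -71.1] turn [-0.     -0.0001 -0.0003]
```

{"op": "send_rows", "data": {"commands": [[0, [0.003, -0.004, -0.08], [0, 0, -0.0003]], [0, [0.003, -0.004, -0.08], [0, 0, -0.0003]], [0, [0, 0, -0.08], [0, 0, 0]], [0, [0, 0, -0.03], [0, 0, 0]], [0, [0, 0, 0], [0, 0, 0]]]}}

```text
clock: 15.0
tool_pos: [0.4751, 0.1301, 0.0495]
orientation: [-180.0, 0.1, 77.0]
force: [-0.2, 0.2, -0.5]
opening: 0.0877
```

```bash
python3 - <<'E'
from plant import snapshot
from h import *
goal([.475,.1263,.046],76.5,1)
s=snapshot("scene");cv2.imwrite("pics/s10.png",cv2.resize(s["color"][120:280,240:440],None,fx=4,fy=3.7,interpolation=cv2.INTER_CUBIC))
E
```

```text
t 15.0 pos [0.4751 0.1301 0.0495] ori [-1.7996e+02  6.0000e-02  7.6990e+01] F [-0.2  0.2 -0.5] op 0.0877
shift units [-0.0003 -0.0152 -0.0138] mm [-0.1 -3.8 -3.5] turn [ 0.0001 -0.0002 -0.0013]
```

View pics/s10.png

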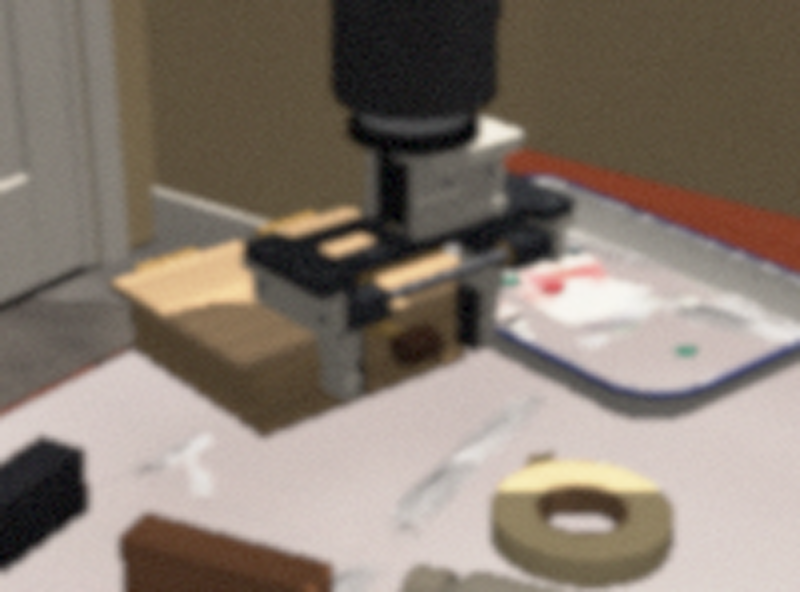

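Knob (415,345) sits between the two fingers. Small correction, then close.

{"op": "send_rows", "data": {"commands": [[0, [0, -0.014, -0.012], [0, 0, -0.0008]], [1, [0, 0, 0], [0, 0, 0]], [1, [0, 0, 0], [0, 0, 0]], [1, [0, 0, 0], [0, 0, 0]], [1, [0, 0, 0], [0, 0, 0]], [1, [0, 0, 0], [0, 0, 0]], [1, [0, 0, 0], [0, 0, 0]], [1, [0, 0, 0], [0, 0, 0]], [1, [0, 0, 0], [0, 0, 0]], [1, [0, 0, 0], [0, 0, 0]]]}}

```text
clock: 16.05
tool_pos: [0.4764, 0.1246, 0.0504]
orientation: [179.9, 0.1, 76.8]
force: [2.1, -5.1, 2.7]
opening: 0.0257
```

```bash
python3 - <<'E'
from h import *
goal([.475,.1263,.046],76.5,1)
E
```

```text
t 16.05 pos [0.4764 0.1246 0.0504] ori [1.7986e+02 1.2000e-01 7.6800e+01] F [ 2.1 -5.1  2.7] op 0.0257
shift units [-0.0056  0.0066 -0.0175] mm [-1.4  1.7 -4.4] turn [ 0.0004  0.0003 -0.0008]
```

{"op": "send_rows", "data": {"commands": [[1, [0.004, -0.001, 0.08], [0, 0, 0]], [1, [0.0115, -0.0027, 0.079], [0, 0, 0]], [1, [0.0193, -0.0045, 0.0775], [0, 0, 0]]]}}

```text
clock: 16.35
tool_pos: [0.485, 0.1226, 0.1084]
orientation: [180.0, 0.2, 76.8]
force: [6.4, -0.7, -4.6]
opening: 0.0258
```

```bash
cat >> h.py <<'E'
def arc(T=[.4764,.1246,.0504],yaw=-13.2,steps=(.1,.2,.3,.4)):
    from plant import sensors
    o=sensors.get_obs();p=np.array(o["tool_pos"]);e=np.array([np.cos(np.radians(yaw)),np.sin(np.radians(yaw))])
    H=np.array([*(np.array(T[:2])+.2*e),T[2]]);d=p-H
    th=np.arctan2(d[2],-(d[:2]@e));print("theta",round(th,3),"r",round(np.hypot(d[2],d[:2]@e),4),"lat",round(d[:2]@[-e[1],e[0]],4),"F",o["force"].round(1),"op",round(o["opening"],4),"ori",o["orientation"].round(2),"pos",p.round(4))
    q=p
    for s in steps:
        t=th+s; n=H+np.array([*(-.2*np.cos(t)*e),.2*np.sin(t)]);print(round(t,3),((n-q)/.25).round(4));q=n
E
python3 -c "
from h import *
arc()
goal([.475,.1263,.046],76.8,1)"
```

```text
theta 0.295 r 0.1998 lat -0.0 F [ 6.4 -0.7 -4.6] op 0.0258 ori [179.95   0.2   76.79] pos [0.485  0.1226 0.1084]
0.395 [ 0.0255 -0.0059  0.0755]
0.495 [ 0.0335 -0.0079  0.0722]
0.595 [ 0.0403 -0.0095  0.0684]
0.695 [ 0.0468 -0.011   0.0639]
t 16.35 pos [0.485  0.1226 0.1084] ori [179.95   0.2   76.79] F [ 6.4 -0.7 -4.6] op 0.0258
shift units [-0.04    0.015  -0.2497] mm [-10.    3.7 -62.4] turn [ 0.0006 -0.      0.    ]
```

{"op": "send_rows", "data": {"commands": [[1, [0.0255, -0.006, 0.0755], [0, 0, 0]], [1, [0.0335, -0.008, 0.072], [0, 0, 0]], [1, [0.04, -0.0095, 0.0685], [0, 0, 0]], [1, [0.047, -0.011, 0.064], [0, 0, 0]]]}}

```text
clock: 16.75
tool_pos: [0.5223, 0.1139, 0.1798]
orientation: [180.0, 0.1, 76.8]
force: [6.1, -0.3, -9.8]
opening: 0.0256
```

```bash
python3 - <<'E'
from plant import snapshot
from h import *
arc()
s=snapshot("scene");cv2.imwrite("pics/s11.png",cv2.resize(s["color"][80:280,220:440],None,fx=3.2,fy=2.9,interpolation=cv2.INTER_CUBIC))
E
```

```text
theta 0.702 r 0.2003 lat 0.0 F [ 6.1 -0.3 -9.8] op 0.0256 ori [1.7997e+02 1.4000e-01 7.6800e+01] pos [0.5223 0.1139 0.1798]
0.802 [ 0.0541 -0.0128  0.0576]
0.902 [ 0.0586 -0.0137  0.0526]
1.002 [ 0.0634 -0.0149  0.0464]
1.102 [ 0.0676 -0.0159  0.0396]
```

View pics/s11.png

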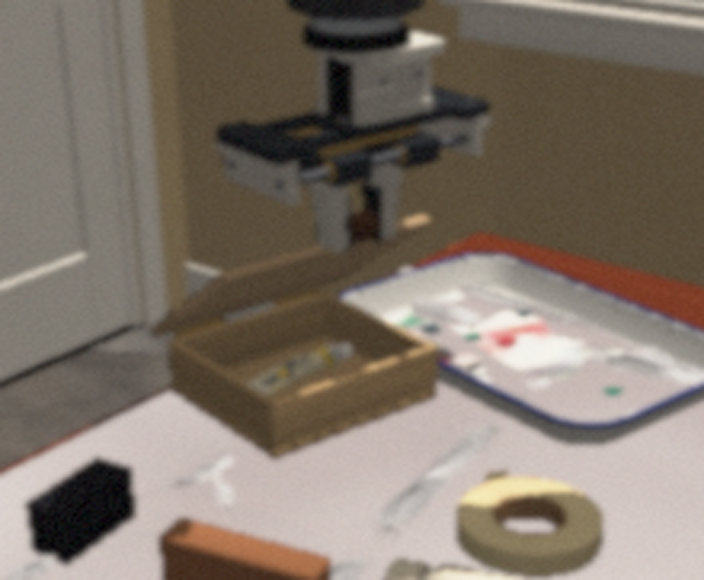

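{"op": "send_rows", "data": {"commands": [[1, [0.059, -0.014, 0.052], [0, 0, 0]], [1, [0.061, -0.014, 0.049], [0, 0, 0]], [1, [0.063, -0.015, 0.045], [0, 0, 0]]]}}

```text
clock: 17.1
tool_pos: [0.5664, 0.1036, 0.2178]
orientation: [-179.7, 0.1, 76.8]
force: [2.5, 1.9, -8.1]
opening: 0.0256
```

```bash
python3 - <<'E'
from h import *
arc()
E
```

```text
theta 0.999 r 0.199 lat 0.0001 F [ 2.5  1.9 -8.1] op 0.0256 ori [-1.7967e+02  1.4000e-01  7.6820e+01] pos [0.5664 0.1036 0.2178]
1.099 [ 0.0652 -0.0159  0.0432]
1.199 [ 0.071  -0.0167  0.0327]
1.299 [ 0.0739 -0.0173  0.0253]
1.399 [ 0.076  -0.0178  0.0176]
```

{"op": "send_rows", "data": {"commands": [[1, [0.066, -0.015, 0.035], [0, 0, 0]], [1, [0.07, -0.0165, 0.031], [0, 0, 0]], [1, [0.073, -0.017, 0.024], [0, 0, 0]], [1, [0, 0, 0], [0, 0, 0]]]}}

```text
clock: 17.5
tool_pos: [0.6187, 0.0916, 0.2411]
orientation: [-179.4, 0.2, 76.8]
force: [-1.6, 1.2, 3.7]
opening: 0.0256
```

```bash
python3 - <<'E'
from plant import snapshot
from h import *
arc(steps=(.05,.1,.15,.2))
s=snapshot("scene");np.savez('/tmp/scene12.npz',**s);cv2.imwrite("pics/s12.png",cv2.resize(s["color"][80:280,220:440],None,fx=3.2,fy=2.9,interpolation=cv2.INTER_CUBIC))
s=snapshot("side");np.savez('/tmp/side12.npz',**s);cv2.imwrite("pics/d12.png",cv2.resize(s["color"][80:310,220:450],None,fx=3.2,fy=2.6,interpolation=cv2.INTER_CUBIC))
E
```

```text
theta 1.295 r 0.1982 lat 0.0003 F [-1.6  1.2  3.7] op 0.0256 ori [-1.7938e+02  1.6000e-01  7.6820e+01] pos [0.6187 0.0916 0.2411]
1.345 [ 0.0355 -0.0097  0.0168]
1.395 [ 0.0382 -0.009   0.008 ]
1.445 [ 0.0385 -0.009   0.006 ]
1.495 [ 0.0387 -0.0091  0.004 ]
```

View pics/s12.png

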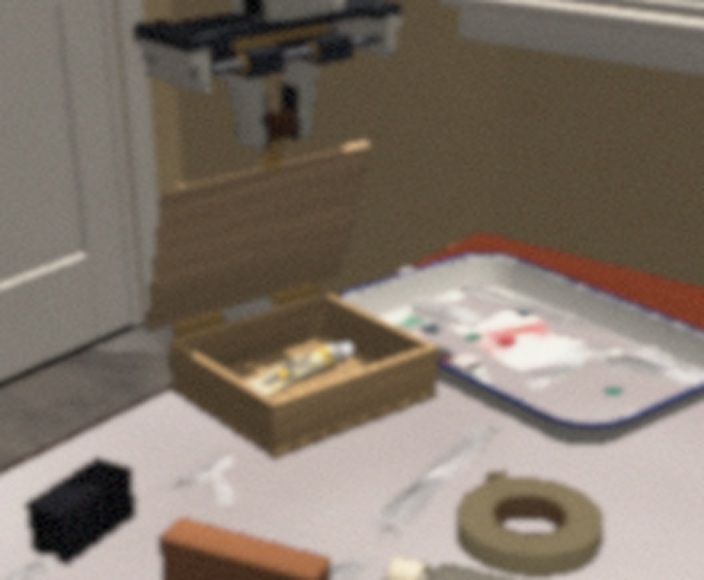

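View pics/d12.png

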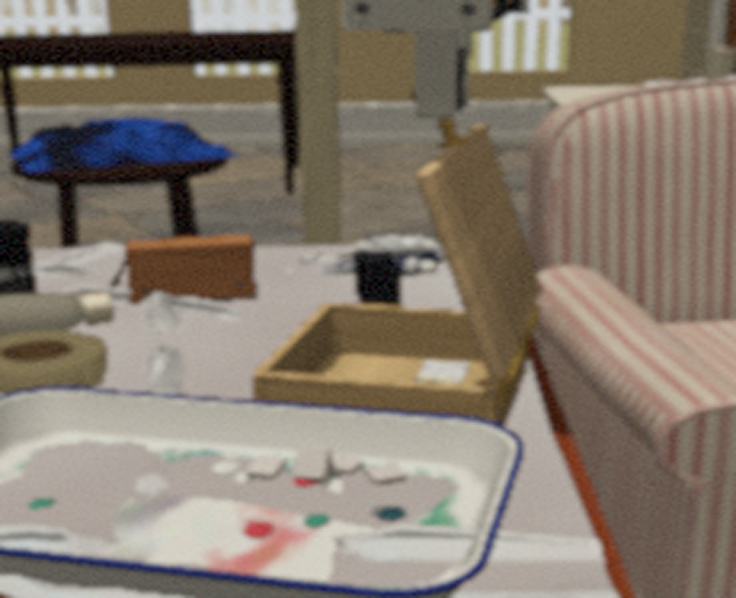

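```bash
cat >> h.py <<'E'
def lidang(s,yaw=-13.2):
    p=cloud(s);e=np.array([np.cos(np.radians(yaw)),np.sin(np.radians(yaw))]);f=np.array([-e[1],e[0]])
    H=np.array([.670,.0805]);d=p[...,:2]-H;X=d@e;Y=d@f;Z=p[...,2]
    m=(s["z_map"]>0)&(abs(Y)<.09)&(Z>.09)&(Z<.195)&(X>-.12)&(X<.08)
    x,y,z=X[m],Y[m],Z[m]
    for _ in range(8):
        A=np.c_[z-.065,y,np.ones_like(z)];c=np.linalg.lstsq(A,x,rcond=None)[0];r=x-A@c
        k=abs(r)<max(2.0*np.median(abs(r)),.002);x,y,z=x[k],y[k],z[k]
    print("n",len(x),"theta",round(np.pi/2+np.arctan(c[0]),4),"yaw slope",c[1].round(4),"x0",c[2].round(4),"res",np.std(r[k]).round(4))
E
python3 - <<'E'
from h import *
for n in('scene12','side12'): lidang(dict(np.load(f'/tmp/{n}.npz')))
E
```

```text
n 1518 theta 1.2802 yaw slope -0.003 x0 -0.0054 res 0.001
n 1047 theta 1.2771 yaw slope -0.0028 x0 0.0063 res 0.0003
```

{"op": "send_rows", "data": {"commands": [[1, [0.068, -0.016, 0.0176], [0, 0, 0]], [1, [0.069, -0.0165, 0.0112], [0, 0, 0]], [1, [0.04, -0.009, 0.004], [0, 0, 0]], [1, [0.02, -0.005, 0.001], [0, 0, 0]], [1, [0, 0, 0], [0, 0, 0]]]}}

```text
clock: 18.1
tool_pos: [0.6641, 0.081, 0.2484]
orientation: [-179.1, 0.2, 76.9]
force: [-1.0, 0.0, 3.9]
opening: 0.0257
```

```bash
python3 - <<'E'
from plant import snapshot
from h import *
arc(steps=(.01,))
for n in("scene","side"): lidang(snapshot(n))
E
```

```text
theta 1.534 r 0.1981 lat 0.0004 F [-1.   0.   3.9] op 0.0257 ori [-1.7915e+02  1.6000e-01  7.6900e+01] pos [0.6641 0.081  0.2484]
1.544 [ 0.0071 -0.0034  0.0079]
n 1590 theta 1.5166 yaw slope -0.0027 x0 -0.0055 res 0.001
n 603 theta 1.5129 yaw slope -0.0029 x0 0.006 res 0.0002
```

{"op": "send_rows", "data": {"commands": [[1, [0.022, -0.005, 0], [0, 0, 0]], [1, [0.02, -0.005, 0], [0, 0, 0]], [1, [0, 0, 0], [0, 0, 0]], [1, [0, 0, 0], [0, 0, 0]]]}}

```text
clock: 18.6
tool_pos: [0.6738, 0.0788, 0.2485]
orientation: [-179.1, 0.1, 76.9]
force: [-1.6, -0.5, 3.1]
opening: 0.0257
```

```bash
python3 - <<'E'
from plant import snapshot
from h import *
arc(steps=(.01,))
for n in("scene","side"): lidang(snapshot(n))
E
```

```text
theta 1.584 r 0.1981 lat 0.0005 F [-1.6 -0.5  3.1] op 0.0257 ori [-1.7912e+02  1.4000e-01  7.6940e+01] pos [0.6738 0.0788 0.2485]
1.594 [ 0.0075 -0.0037  0.0075]
n 1595 theta 1.5643 yaw slope -0.0027 x0 -0.0054 res 0.001
n 512 theta 1.5637 yaw slope -0.0028 x0 0.006 res 0.0001
```

{"op": "send_rows", "data": {"commands": [[1, [0, 0, 0], [0, 0, 0]], [1, [0, 0, 0], [0, 0, 0]], [1, [0, 0, 0], [0, 0, 0]], [1, [0, 0, 0], [0, 0, 0]], [1, [0, 0, 0], [0, 0, 0]], [1, [0, 0, 0], [0, 0, 0]], [1, [0, 0, 0], [0, 0, 0]], [1, [0, 0, 0], [0, 0, 0]]]}}

```text
clock: 19.5
tool_pos: [0.6735, 0.0788, 0.2485]
orientation: [-179.1, 0.1, 76.9]
force: [-0.6, 0.1, 3.7]
opening: 0.0253
```

```bash
python3 - <<'E'
from plant import snapshot
from h import *
arc(steps=(.01,))
a=snapshot("scene");b=snapshot("side");lidang(a);lidang(b)
cv2.imwrite("pics/s13.png",cv2.resize(a["color"][80:320,180:440],None,fx=3,fy=2.5,interpolation=cv2.INTER_CUBIC))
cv2.imwrite("pics/d13.png",cv2.resize(b["color"][80:310,160:450],None,fx=2.7,fy=2.6,interpolation=cv2.INTER_CUBIC))
E
```

```text
theta 1.583 r 0.1981 lat 0.0004 F [-0.6  0.1  3.7] op 0.0253 ori [-1.7912e+02  1.4000e-01  7.6950e+01] pos [0.6735 0.0788 0.2485]
1.593 [ 0.0075 -0.0036  0.0074]
n 1594 theta 1.5641 yaw slope -0.0031 x0 -0.0055 res 0.001
n 511 theta 1.5622 yaw slope -0.0029 x0 0.0059 res 0.0001
```

View pics/s13.png

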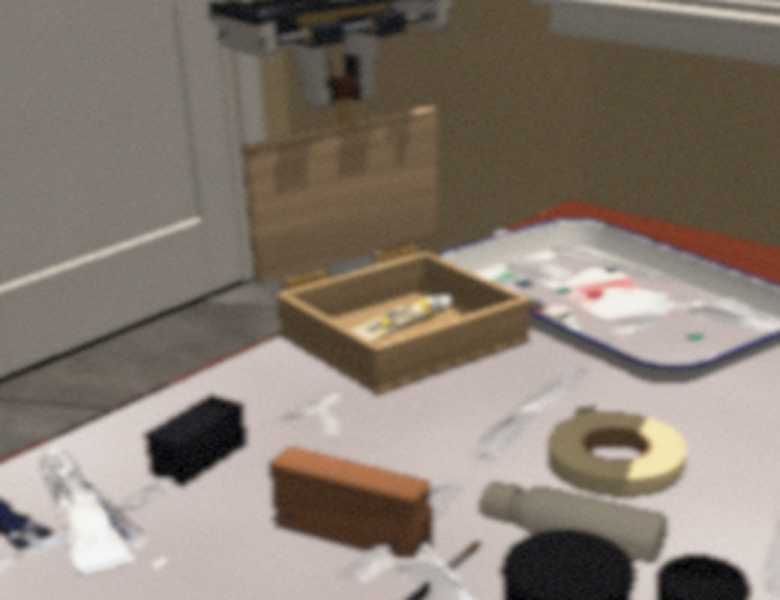

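View pics/d13.png

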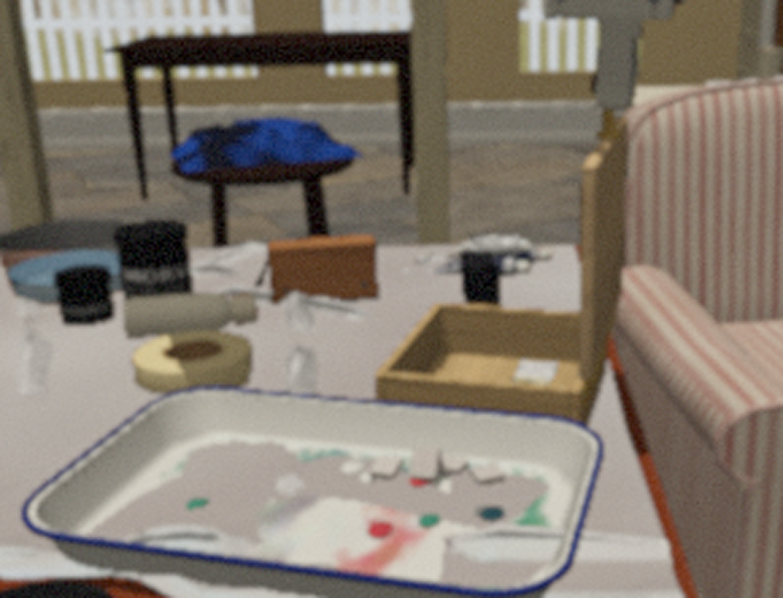

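The lid stands vertical with the knob held at (345,85). The scraper is upright at (350,500) and the carton is in place at (195,440). In the side view the chips lie in the tray at (385,465)–(485,470). Handing in.

```bash
python3 - <<'E'
from plant import order, sensors
print(order.close_job()); print(sensors.get_obs()["clock"])
E
```

```text
the job is handed in; nothing more can be done
None
the job is handed in; nothing more can be done
```

The job is done and handed in at about 19.6 s; no verdict is reported. I wiped all four chips off the closed lid in one pass with the scraper, stood the scraper back near its starting spot and let it go. I then pinched the knob by its flat ends and swung the lid up. I handed in still holding it.

**Last checks:**
- **Lid angle:** 1.564 rad from the scene camera and 1.562 rad from the side camera, steady over the last 0.9 s, against a balance point of 1.571. The arm's own arc gave 1.583 rad. That is about 0.02 rad off but within the 0.09 rad tolerance.
- **Hold:** the fingers are closed on the knob at 25 mm opening, and the wrist force is about 4 N.
- **Chips:** four pieces are visible in the tray and the lid is bare. I judged this by eye and did not measure the chips' positions in the tray frame.
- **Scraper and carton:** both camera views show the scraper upright and free, and the carton where it was, by eye.

**What went wrong on the way:** my first descent onto the scraper stopped about 17 mm high and off to the side. I opened the fingers, corrected the position and gripped it again, and nothing was disturbed. I did not find the cause.

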